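Sort the test sticks and sample pots back into their colour-coded holders

ROBOT

A 7-joint arm with a two-finger parallel gripper is mounted at the origin on a cart in front of the work surface, level with it; the furniture and walls round the work are solid. World frame = base frame: x ahead of the robot, y to its left, z up, the work surface at z = 0. Lengths are in m, angles in degrees, forces in N, time in s.
With the tool pointing down it reaches from about 0.425 to 0.8 m from the base axis. Payload 8.3 kg.
Tool frame: the origin (TCP) lies between the finger pads; the fingertips stand 8 mm ahead of it and the grasp point (between the pads) lies 11 mm behind it (ctrl.finger_overhang is the distance from the TCP to the fingertips, in m); z points along the fingers, y is the line along which they close (so a half turn about z gives the same grasp; the last joint's range is limited). The gripper opens to 85 mm and grips with 20 to 120 N. Pads are 22 mm wide; open, the fingers measure 114 mm over their backs; the gripper's body (76 mm by 85 mm) begins 54 mm behind the grasp point. The pads swing forward as they close: fully open they stand 13 mm farther back than shut.
Start: joints at [-66.801, 21.967, 0.94, 78.501, -0.361, 79.538, -2.664], TCP at [0.282, 0.558, 0.239] pointing down, gripper open.
Joint ranges: [-169.22, 169.22], [-14.56, 117.87], [-87.37, 89.26], [10.42, 133.3], [-82.24, 262.24], [0.94, 117.77], [-172.7, 172.7]. Speed limits (degrees/s): [136.94, 136.94, 172.46, 172.46, 180, 180, 180].

INTERFACE

Orientations are given as [roll, pitch, yaw] about the fixed x, y, z axes, in that order (R = Rz(yaw) Ry(pitch) Rx(roll)).
In Python, from bench import ctrl gives the robot as it stands.
- The arm moves only by the shell command python3 -m handwheel 'ROWS' [FORCE]. ROWS is JSON, a list of rows, each a list of 5 numbers: the opening, from 0 (shut) to 1 (fully open), then the shift along the tool's x, y, z in units of 50 mm (1.0 is 50 mm), then the turn about the tool's z in units of 5 degrees (1.0 is 5 degrees). A call has 1 to 5 rows; each row shifts and turns the commanded pose from where the row before left it, along the tool's axes as they then stand; what a row does not reach is not made up. A row lasts 1/8 s, in which the tool goes at most 62.5 mm and 10.7 degrees, less where a joint would pass 70% of its speed; a pose out of reach is approached as far as the arm can. A call is refused whole if a number of a shift passes 1 or a number of a turn 1, either way. A call with a gripper value outside its range is refused whole. The fingers move at their own pace and stop on an object; FORCE is the grip in N (left out, the last holds). Time passes only in rows, so rows that do not move let the fingers close. It gives the time, the measured TCP pose, the force, the opening and the grip force at its end, in the units of the state.
- ctrl.state(): the state, without advancing time (a new reading comes with each control period).
- ctrl.snapshot(name): name is "scene" or "top" or "wrist"; returns a dict with "frame" (480x640x3 uint8, blue, green, red), "intrinsics" (3x3 intrinsics, pixels), "rvec" (rotation vector, rad) and "tvec" (3), from world to camera coordinates, as OpenCV has them. Camera axes: x right, y down, z forward; pixel columns grow to the right and rows downward; lengths in m; the calibration is good to about 2 mm. The wrist camera is an equidistant fisheye: a pixel r from the principal point sees the ray r / f radians off the axis. A picture is of the moment at which its call begins. There is no depth.
- ctrl.finish_job(): hands the job in; it is judged then, once.
The state is a dict: "t": time; "joint_positions": joint angles; "qvel": joint speeds; "joint_torque": joint torques, N m; "tcp_pos": TCP position; "ee_rot": TCP orientation; "force": force on the tool from outside, world axes, zero at the start; "wrist_torque": the same for the moment, N m; "gripper_width": finger opening in m; "grip_force": force on a finger pad.
Only numpy, scipy, OpenCV 4.12 (cv2) and the standard library are available. Lean on these libraries where they do the work, as an engineer would, in place of code of your own. Each camera call takes 0.05 s, during which the arm holds its last target. There are 200 camera calls.

TASK

Sort the line-check kit: lay the red and the green test stick each in the cradle of its own colour, centred and resting flat between the cheeks at both ends, and stand the blue-lidded and the white-lidded sample pot each in the middle of the round tray of its lid's colour. Keep the pots upright all the way, and leave the thermometer and the padlock where they lie.

Things in the scene. Friction and masses are not known exactly. Their poses are not given: they have to be found in the camera images.
- red_stick: Red flat plastic metal-detector test stick with a white label, lying flat: 22 mm wide (its x), 150 mm long (its y), 9 mm thick. Origin: centre of its underside; z up. Grasp across the 22 mm width at mid-length. Loose, about 35 g. Starts on the worktop (underside at height 0). Either end may point either way in the cradle.
- red_cradle: Red cradle for the red stick, fixed: base plate 60 (x) x 150 (y) x 5 mm; saddles centred at y = -55 and +55 mm, each 24 mm long, floor 10 mm above the worktop, between cheeks 38 mm apart (about x = 0) that rise to 21 mm. From y = -43 to 43 mm only the plate lies below: room for fingers. A stick lies along y on both saddles, centred, underside 10 mm up. Origin: centre of the underside, on the worktop; z up.
- green_stick: Green flat plastic metal-detector test stick with a white label, lying flat: 22 mm wide (its x), 150 mm long (its y), 9 mm thick. Origin: centre of its underside; z up. Grasp across the 22 mm width at mid-length. Loose, about 35 g. Starts on the worktop (underside at height 0). Either end may point either way in the cradle.
- green_cradle: Green cradle for the green stick, fixed: base plate 60 (x) x 150 (y) x 5 mm; saddles centred at y = -55 and +55 mm, each 24 mm long, floor 10 mm above the worktop, between cheeks 38 mm apart (about x = 0) that rise to 21 mm. From y = -43 to 43 mm only the plate lies below: room for fingers. A stick lies along y on both saddles, centred, underside 10 mm up. Origin: centre of the underside, on the worktop; z up.
- blue_lid_pot: Sample pot, tan body with a blue screw lid (fixed), standing upright: 66 mm tall, body 46 mm in diameter up to 52 mm, lid 50 mm in diameter above. Origin: centre of its underside; z is the pot's axis, up. Loose, about 65 g. Starts on the worktop (underside at height 0).
- blue_tray: Round blue tray for the blue-lidded pot, fixed to the worktop: 86 mm outer diameter, blue rim 12 mm high and 5 mm thick, black mat inside 68 mm across whose top is 4 mm above the worktop. Origin: centre of its underside, on the worktop; z up.
- white_lid_pot: Sample pot, tan body with a white screw lid (fixed), standing upright: 66 mm tall, body 46 mm in diameter up to 52 mm, lid 50 mm in diameter above. Origin: centre of its underside; z is the pot's axis, up. Loose, about 65 g. Starts on the worktop (underside at height 0).
- white_tray: Round white tray for the white-lidded pot, fixed to the worktop: 86 mm outer diameter, white rim 12 mm high and 5 mm thick, black mat inside 68 mm across whose top is 4 mm above the worktop. Origin: centre of its underside, on the worktop; z up.
- padlock: Bystander, to be left alone: red lock-out padlock lying loose and flat, 76 x 38 x 20 mm over all. Origin: under the body and shackle, at worktop height; long side along its x, shackle to +x.
- thermometer: Bystander, to be left alone: white food thermometer lying loose and flat, 46 mm (x) by 152 mm (y) by 18 mm high. Origin: centre of its underside.
Not all that is in view belongs to the job. Of the things that look like the white_lid_pot, the middle-sized one is meant.

How it is judged:
By the outcome, as a careful person would: the job done as asked, in the order asked, and still so for the second after the job is handed in, with the robot touching nothing.
It also fails if it takes over 115 s, if anything falls off the work surface, if the arm or the gripper's body presses on something with over 40 N, if the wrist force passes 120 N, or if a joint passes its speed limit or range.

## Working session

There is one attempt and no reset: what is moved stays moved. The work goes in short steps, Python scripts to look and compute and a shell command to move; the robot and the scene stay as the last step left them, time stands still between calls to the robot, and variables do not carry over. Pictures are saved under pics/ and viewed, at most 14 in all, crops included, and the job is handed in when it is done.

```bash
mkdir -p pics; cat > h.py <<'E'
import numpy as np, cv2
from bench import ctrl
def snap(n,f,crop=None,s=1):
    d=ctrl.snapshot(n); im=d["frame"]; np.savez('pics/'+f+'.npz',**d)
    if crop: x0,y0,x1,y1=crop; im=cv2.resize(im[y0:y1,x0:x1],None,fx=s,fy=s,interpolation=cv2.INTER_CUBIC)
    cv2.imwrite('pics/'+f+'.png',im); return d
def world(f,uv,z=0.,fish=False):
    d=np.load('pics/'+f+'.npz'); K=d['intrinsics']; R=cv2.Rodrigues(d['rvec'])[0]; t=d['tvec'].ravel()
    x=(uv[0]-K[0,2])/K[0,0]; y=(uv[1]-K[1,2])/K[1,1]
    if fish: 
        r=np.hypot(x,y); v=np.array([x/r*np.sin(r),y/r*np.sin(r),np.cos(r)])
    else: v=np.array([x,y,1.])
    c=-R.T@t; v=R.T@v; return (c+v*(z-c[2])/v[2])
E
python3 - <<'E'
from h import *
snap('top','t0');snap('scene','s0')
s=ctrl.state();print(s)
E
```

```text
{'t': 0.1, 'joint_positions': array([-66.80012581,  22.00995559,   0.93874312,  78.55627425,
        -0.36018335,  79.53834752,  -2.66346548]), 'qvel': array([ 0.00500752, -0.00630114, -0.08821745, -0.1452455 , -0.01534385,
       -0.1286066 , -0.03448604]), 'joint_torque': array([ 3.38514466e-03, -6.29140878e+01,  8.46949182e-01, -3.72758639e+01,
        1.65299530e-02,  1.04195753e-02,  1.46639769e-05]), 'tcp_pos': array([0.28160827, 0.55745922, 0.23837634]), 'ee_rot': array([-1.79898300e+02,  2.44649230e-03,  1.53200297e+02]), 'force': array([-0.39058566,  0.37699833, -0.26346537]), 'wrist_torque': array([-0.04047812, -0.01599024, -0.02615813]), 'grip_force': 0.0, 'gripper_width': 0.08516132608070832}
```

View pics/t0.png

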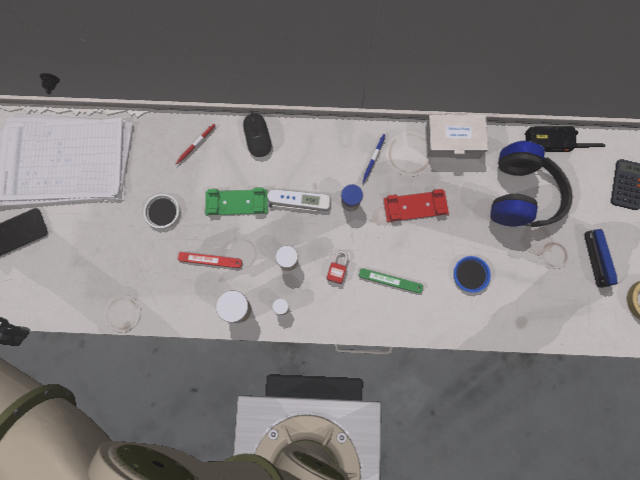

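View pics/s0.png

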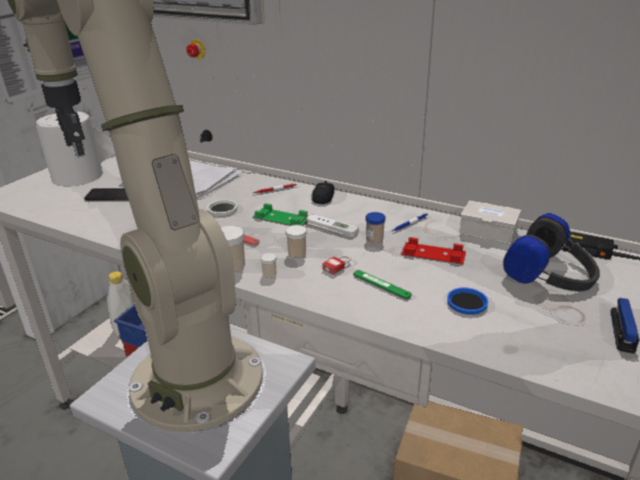

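The top view shows, in pixels:
- **Sticks:** red (210,260), green (391,280).
- **Cradles:** green (236,202), red (416,206).
- **Pots:** blue (352,195). White lids are at (233,307) large, (287,258) middle and (280,307) small, so the middle one is at (287,258).
- **Trays:** white (161,211), blue (472,274).
- **Bystanders:** the thermometer is right of the green cradle, and the padlock is at (339,268).

```bash
python3 - <<'E'
from h import *
im=np.load('pics/t0.npz')['frame']; hsv=cv2.cvtColor(im,cv2.COLOR_BGR2HSV)
def seg(name,box,kind,z):
    x0,y0,x1,y1=box; h=hsv[y0:y1,x0:x1].astype(int); H,S,V=h[...,0],h[...,1],h[...,2]
    m={'r':((H<10)|(H>170))&(S>110),'g':(abs(H-65)<20)&(S>90),'b':(abs(H-115)<15)&(S>110),'k':V<75}[kind]
    p=np.argwhere(m)[:,::-1]+[x0,y0]
    (c,wh,a)=cv2.minAreaRect(p.astype(np.float32)); b=cv2.boxPoints((c,wh,a))
    w=np.array([world('t0',q,z)[:2] for q in b]); e=w[1]-w[0]; f=w[2]-w[1]; L=e if np.hypot(*e)>np.hypot(*f) else f
    print(name,len(p),np.round(c,1),np.round(world('t0',c,z),4),'size',np.round([np.hypot(*e),np.hypot(*f)],3),'long dir',round(np.degrees(np.arctan2(L[1],L[0]))%180,1))
seg('redstick',(170,245,250,275),'r',.009)
seg('greenstick',(350,262,430,300),'g',.009)
seg('greencr',(198,180,272,222),'g',.012)
seg('redcr',(378,182,455,228),'r',.012)
seg('bluepot',(336,178,368,214),'b',.066)
seg('bluetray',(448,250,496,298),'b',.012)
seg('whitetray',(145,195,178,228),'k',.004)
seg('bluetraymat',(455,258,490,292),'k',.004)
print('whitepot',world('t0',(287,257),.066),'cam',-cv2.Rodrigues(np.load('pics/t0.npz')['rvec'])[0].T@np.load('pics/t0.npz')['tvec'].ravel())
i=im[170:330,140:340]; cv2.imwrite('pics/c1.png',cv2.resize(i,None,fx=3.7,fy=3.7,interpolation=cv2.INTER_CUBIC))
E
```

```text
redstick 387 [209.6 259.5] [0.4536 0.2468 0.009 ] size [0.022 0.149] long dir 85.5
greenstick 324 [390.5 280.3] [ 0.422  -0.1767  0.009 ] size [0.02  0.147] long dir 77.2
greencr 1351 [236.  200.9] [0.5978 0.1956 0.012 ] size [0.146 0.062] long dir 93.7
redcr 1471 [415.6 204.7] [ 0.6061 -0.2338  0.012 ] size [0.15  0.064] long dir 99.9
bluepot 323 [352.5 190. ] [ 0.6186 -0.0797  0.066 ] size [0.068 0.046] long dir 171.1
bluetray 375 [471.5 273.5] [ 0.4454 -0.3632  0.012 ] size [0.082 0.082] long dir 178.4
whitetray 557 [162.  211.5] [0.5664 0.3727 0.004 ] size [0.063 0.062] long dir 92.4
bluetraymat 617 [470.5 274.5] [ 0.4443 -0.3631  0.004 ] size [0.063 0.064] long dir 178.5
whitepot [0.45618913 0.06170323 0.066     ] cam [ 0.24249149 -0.02457442  1.19685596]
```

View pics/c1.png

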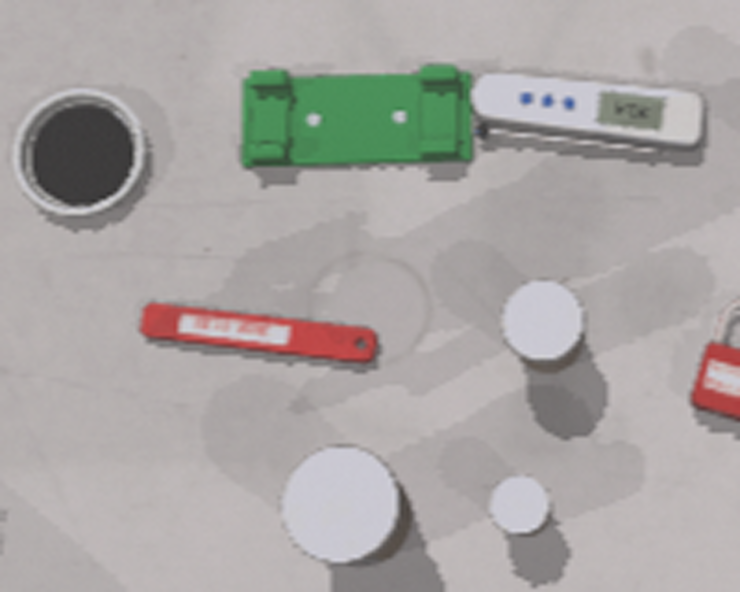

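The crop shows the middle white lid at crop (542,320), clear of the other things. The big pot stands about 0.1 m towards the robot from the red stick. I'll go above the red stick first.

```bash
cat >> h.py <<'E'
def go(x,y,z,yaw):
    s=ctrl.state(); p=s['tcp_pos']; w=s['ee_rot'][2]; a=np.radians(yaw); d=np.array([x,y,z])-p
    print('turn',round(((w-yaw+90)%180-90)/5,2),'shift units at yaw',yaw,np.round([(d[0]*np.cos(a)+d[1]*np.sin(a))/.05,(d[0]*np.sin(a)-d[1]*np.cos(a))/.05,-d[2]/.05],2),'t',round(s['t'],1))
E
P="python3 -m handwheel"
$P '[[0.6,0,0,0,1],[0.6,0,0,0,1],[0.6,0,0,0,1],[0.6,0,0,0,1],[0.6,0,0,0,1]]' >/dev/null
$P '[[0.6,0,0,0,1],[0.6,0,0,0,1],[0.6,0,0,0,1],[0.6,0,0,0,1],[0.6,0,0,0,1]]' >/dev/null
$P '[[0.6,0,0,0,1],[0.6,0,0,0,1],[0.6,0,0,0,1],[0.6,0,0,0,0.5],[0.6,0,0,0,0]]'
$P '[[0.6,-0.59,0.39,0.17,0],[0.6,-0.59,0.39,0.17,0],[0.6,-0.59,0.39,0.17,0],[0.6,-0.59,0.39,0.17,0],[0.6,-0.59,0.39,0.17,0]]' >/dev/null
$P '[[0.6,-0.59,0.39,0.17,0],[0.6,-0.59,0.39,0.17,0],[0.6,-0.59,0.39,0.17,0],[0.6,-0.59,0.39,0.17,0],[0.6,-0.59,0.39,0.17,0]]' >/dev/null
$P '[[0.6,0,0,0,0],[0.6,0,0,0,0]]'
python3 -c "
from h import *
go(.4536,.2468,.15,85.5); snap('wrist','w1')"
```

```text
t: 1.98
tcp_pos: [0.2816, 0.5577, 0.2388]
ee_rot: [-180.0, 0.1, 85.7]
force: [-0.0, -0.7, 0.0]
gripper_width: 0.0512
grip_force: 0.0
t: 3.48
tcp_pos: [0.4538, 0.2496, 0.1543]
ee_rot: [-180.0, -0.0, 85.8]
force: [-0.0, -0.4, 0.3]
gripper_width: 0.051
grip_force: 0.0
turn 0.05 shift units at yaw 85.5 [-0.06  0.    0.09] t 3.5
```

View pics/w1.png

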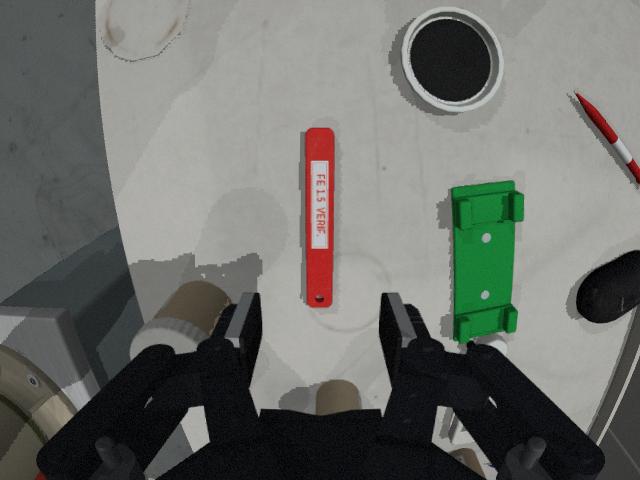

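The wrist view shows the red stick from (319,128) to (319,307) at z≈9 mm. The green cradle's screws are at (487,238) and (486,295), and the white tray's mat is at (451,60).

```bash
python3 - <<'E'
from h import *
a=world('w1',(319,128),.009,True);b=world('w1',(319.5,307),.009,True);c=(a+b)/2
L=a-b;print('stick',c,np.hypot(*L[:2]),np.degrees(np.arctan2(L[1],L[0])))
go(c[0],c[1],.010,85.5)
im=np.load('pics/w1.npz')['frame'];h=cv2.cvtColor(im,cv2.COLOR_BGR2HSV).astype(int)
m=(abs(h[...,0]-65)<20)&(h[...,1]>90);m[:170]=0;m[:,:440]=0
p=np.argwhere(m)[:,::-1]
for q in [(453,187),(514,180),(514,333),(456,342)]: print(world('w1',q,.005,True))
s1=world('w1',(487,238),.005,True);s2=world('w1',(485.5,295),.005,True);print('screws',s1,s2,(s1+s2)/2,np.degrees(np.arctan2(*(s1-s2)[[1,0]])))
print('wtray',world('w1',(451,60),.004,True))
E
```

```text
stick [0.45282831 0.24903301 0.009     ] 0.14855853724154267 85.80640451205414
turn 0.06 shift units at yaw 85.5 [-0.02 -0.01  2.89] t 3.5
[0.5629501  0.27102846 0.005     ]
[0.6201846  0.27496926 0.005     ]
[0.63959598 0.12036057 0.005     ]
[0.57522958 0.12039413 0.005     ]
screws [0.5963753  0.22486765 0.005     ] [0.60033352 0.16900802 0.005     ] [0.59835441 0.19693784 0.005     ] 94.05321190919648
wtray [0.56510133 0.37336352 0.004     ]
```

```bash
P="python3 -m handwheel"
$P '[[0.6,0,0,0.7,0],[0.6,0,0,0.7,0],[0.6,0,0,0.7,0],[0.6,0,0,0.5,0],[0.6,0,0,0.26,0]]' 
$P '[[0,0,0,0,0],[0,0,0,0,0],[0,0,0,0,0],[0,0,0,0,0]]' 30
$P '[[0,0,0,-0.5,0],[0,0,0,-0.7,0],[0,0,0,-0.7,0],[0,0,0,-0.7,0],[0,0,0,-0.3,0]]'
python3 -c "
from h import *
go(.606,-.234,.155,99.9); snap('wrist','w2')"
```

```text
t: 4.15
tcp_pos: [0.4529, 0.25, 0.0101]
ee_rot: [-179.9, 0.0, 85.8]
force: [-1.3, -0.3, 0.9]
gripper_width: 0.0514
grip_force: 0.0
t: 4.65
tcp_pos: [0.4547, 0.2495, 0.0122]
ee_rot: [179.9, -0.1, 85.7]
force: [-0.9, -1.1, 4.5]
gripper_width: 0.021
grip_force: 30.5
t: 5.28
tcp_pos: [0.4549, 0.2495, 0.1584]
ee_rot: [179.9, -0.1, 85.7]
force: [0.2, 1.0, -1.2]
gripper_width: 0.0208
grip_force: 30.0
turn -2.84 shift units at yaw 99.9 [-10.04   1.31   0.07] t 5.3
```

View pics/w2.png

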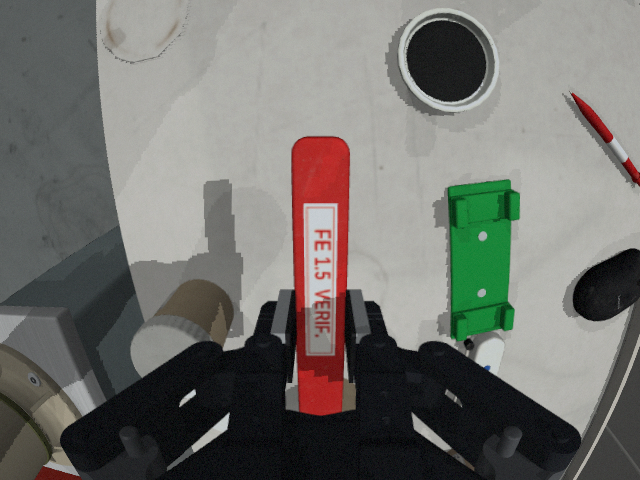

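The red stick is held level in the pads.

```bash
P="python3 -m handwheel"
$P '[[0,0,0,0,-0.71],[0,0,0,0,-0.71],[0,0,0,0,-0.71],[0,0,0,0,-0.71],[0,0,0,0,0]]' >/dev/null
$P '[[0,-0.4,0.09,0,0],[0,-0.7,0.09,0,0],[0,-0.7,0.09,0,0],[0,-0.7,0.09,0,0],[0,-0.7,0.09,0,0]]' >/dev/null
$P '[[0,-0.7,0.09,0,0],[0,-0.7,0.09,0,0],[0,-0.7,0.09,0,0],[0,-0.7,0.09,0,0],[0,-0.7,0.09,0,0]]' >/dev/null
$P '[[0,-0.7,0.09,0,0],[0,-0.7,0.09,0,0],[0,-0.7,0.09,0,0],[0,-0.7,0.09,0,0],[0,-0.5,0.09,0,0]]' >/dev/null
$P '[[0,0,0,0,0],[0,0,0,0,0]]'
python3 -c "
from h import *
go(.606,-.234,.155,99.9); snap('wrist','w3')"
```

```text
t: 8.07
tcp_pos: [0.6063, -0.231, 0.1555]
ee_rot: [-179.9, -0.1, 99.9]
force: [0.5, -0.5, 0.4]
gripper_width: 0.0207
grip_force: 30.0
turn -0.0 shift units at yaw 99.9 [-0.06 -0.02  0.01] t 8.1
```

View pics/w3.png

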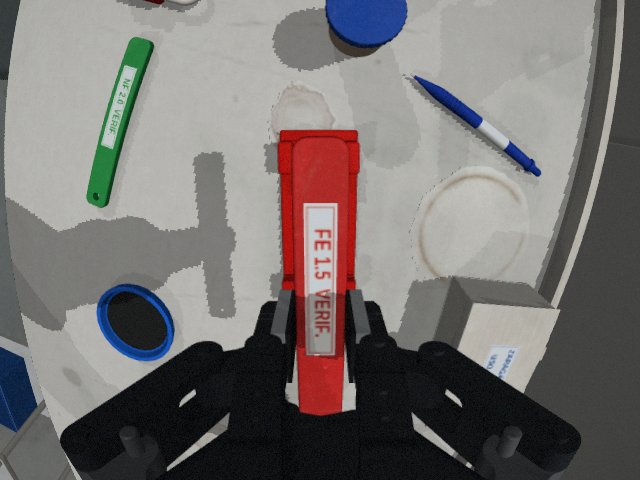

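The red stick hangs over the red cradle. The cradle's far plate edge runs from (281,130) to (358,130). The green stick's ends are at (143,40) and (97,205), the blue lid is at (367,15), and the blue tray's mat is at (140,322).

```bash
python3 - <<'E'
from h import *
W=lambda u,v,z:world('w3',(u,v),z,True)[:2]
a=np.radians(99.9);ux=np.array([np.cos(a),np.sin(a)]);uy=np.array([np.sin(a),-np.cos(a)])
t=ctrl.state()['tcp_pos'][:2]
for n,q in dict(pl=W(281,130,.012),pr=W(358,130,.012),l2=W(280.5,276,.021),r2=W(357,276,.021),stickfar=W(320,136,.1555-.0122+.007),stl=W(293,160,.1555-.0122+.009),str=W(348,160,.1555-.0122+.009)).items(): print(n,np.round(q,4),'rel tcp x,y mm',np.round([1e3*(q-t)@ux,1e3*(q-t)@uy],1))
a,b=W(143,40,.009),W(97,205,.009);L=a-b;print('gstick',(a+b)/2,np.hypot(*L),np.degrees(np.arctan2(L[1],L[0])))
print('btray',W(140,322,.004))
d=np.load('pics/w3.npz')['frame'];cv2.imwrite('pics/c2.png',cv2.resize(d[110:310,230:410],None,fx=3,fy=3,interpolation=cv2.INTER_CUBIC))
E
```

```text
pl [ 0.5653 -0.1644] rel tcp x,y mm [ 72.1 -29.2]
pr [ 0.6216 -0.1547] rel tcp x,y mm [72.  27.9]
l2 [ 0.5822 -0.2765] rel tcp x,y mm [-41.2 -31.9]
r2 [ 0.6422 -0.2661] rel tcp x,y mm [-41.2  29. ]
stickfar [ 0.5938 -0.1578] rel tcp x,y mm [73.8 -0. ]
stl [ 0.5854 -0.1682] rel tcp x,y mm [ 65.  -10.1]
str [ 0.6056 -0.1647] rel tcp x,y mm [64.9 10.4]
gstick [ 0.42476293 -0.17561575] 0.14693758365438017 77.48766896983656
btray [ 0.4493395 -0.3614195]
```

View pics/c2.png

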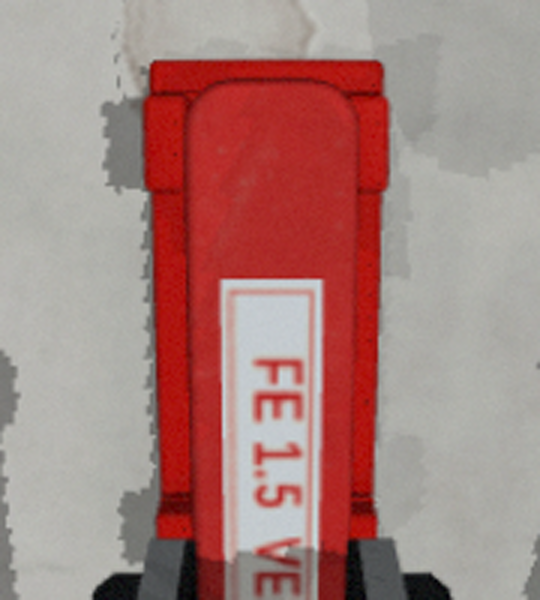

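```bash
P="python3 -m handwheel"
$P '[[0,-0.03,-0.02,0.5,0],[0,0,0,0.7,0],[0,0,0,0.7,0],[0,0,0,0.45,0],[0,0,0,0.2,0]]' 
$P '[[0,0,0,0.1,0],[0,0,0,0,0],[0,0,0,0,0]]'
$P '[[0.2,0,0,0,0],[0.35,0,0,0,0],[0.5,0,0,0,0],[0.5,0,0,0,0],[0.5,0,0,0,0]]'
$P '[[0.5,0,0,-0.3,0],[0.5,0,0,-0.6,0],[0.5,0,0,-0.7,0],[0.5,0,0,-0.7,0],[0.5,0,0,-0.4,0]]'
python3 -c "
from h import *
go(.4245,-.176,.15,77.4); snap('wrist','w4')"
```

```text
t: 8.75
tcp_pos: [0.6053, -0.2317, 0.0273]
ee_rot: [-179.9, -0.1, 100.0]
force: [-0.0, 0.5, -0.4]
gripper_width: 0.021
grip_force: 30.0
t: 9.12
tcp_pos: [0.6064, -0.2337, 0.0248]
ee_rot: [179.9, 0.0, 99.9]
force: [0.1, 0.1, -0.2]
gripper_width: 0.0208
grip_force: 30.0
t: 9.75
tcp_pos: [0.6058, -0.2335, 0.0238]
ee_rot: [-180.0, -0.0, 99.9]
force: [-0.4, -0.5, -0.1]
gripper_width: 0.0428
grip_force: 0.0
t: 10.38
tcp_pos: [0.6066, -0.2341, 0.1619]
ee_rot: [179.8, 0.1, 99.9]
force: [0.5, -0.5, -0.9]
gripper_width: 0.0427
grip_force: 0.0
turn 4.5 shift units at yaw 77.4 [ 0.34 -3.81  0.24] t 10.4
```

View pics/w4.png

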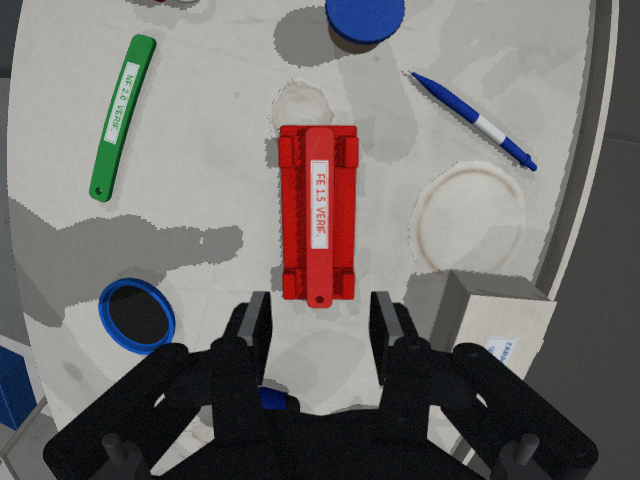

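The stick lies between the cheeks. Its ends are at (320,127) and (320,308), against the plate's ends at 126 and 299. I'll check the lengthwise centring.

```bash
python3 - <<'E'
from h import *
W=lambda u,v,z:world('w4',(u,v),z,True)[:2]
a=np.radians(99.9);ux=np.array([np.cos(a),np.sin(a)]);uy=np.array([np.sin(a),-np.cos(a)])
t=ctrl.state()['tcp_pos'][:2]
for n,q in dict(sf=W(320,127,.017),sn=W(320,308,.017),pf=W(318,126,.005),pn=W(318,299.5,.005),pl=W(283,220,.005),pr=W(353.5,220,.005),sl=W(307,220,.019),sr=W(332.5,220,.019),cfL=W(278.5,136,.021),cfR=W(358,136,.021),cn1=W(283,269,.021),cf2=W(279,167,.021)).items(): print(n,'rel tcp x,y mm',np.round([1e3*(q-t)@ux,1e3*(q-t)@uy],1))
E
```

```text
sf rel tcp x,y mm [74.5 -0.2]
sn rel tcp x,y mm [-75.6  -0.4]
pf rel tcp x,y mm [75.  -1.7]
pn rel tcp x,y mm [-73.7  -2.2]
pl rel tcp x,y mm [ -0.7 -30.5]
pr rel tcp x,y mm [-0.9 27.1]
sl rel tcp x,y mm [  3.1 -10.4]
sr rel tcp x,y mm [3.1 9.4]
cfL rel tcp x,y mm [ 68.3 -30.8]
cfR rel tcp x,y mm [68.2 27.8]
cn1 rel tcp x,y mm [-37.4 -30.3]
cf2 rel tcp x,y mm [ 45.  -30.9]
```

Centring is good to about 1.5 mm. Next is the green stick.

```bash
P="python3 -m handwheel"
$P '[[0.6,0,0,0,0.9],[0.6,0,0,0,0.9],[0.6,0,0,0,0.9],[0.6,0,0,0,0.9],[0.6,0,0,0,0.9]]' >/dev/null
$P '[[0.6,0.05,-0.5,0.04,0],[0.6,0.05,-0.7,0.04,0],[0.6,0.05,-0.7,0.04,0],[0.6,0.06,-0.7,0.04,0],[0.6,0.06,-0.7,0.04,0]]' >/dev/null
$P '[[0.6,0.07,-0.51,0.04,0],[0.6,0,0,0,0],[0.6,0,0,0,0]]'
python3 -c "
from h import *
go(.4245,-.176,.15,77.4); snap('wrist','w5')"
```

```text
t: 12.05
tcp_pos: [0.4242, -0.1753, 0.1469]
ee_rot: [180.0, -0.0, 77.4]
force: [0.3, 0.5, 0.8]
gripper_width: 0.0511
grip_force: 0.0
turn 0.01 shift units at yaw 77.4 [-0.01  0.01 -0.06] t 12.1
```

View pics/w5.png

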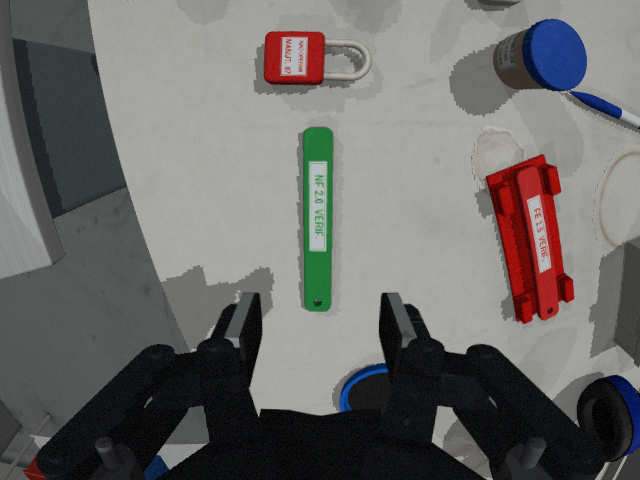

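The green stick is between the fingers, from (318,127) to (318,311), parallel and centred.

```bash
P="python3 -m handwheel"
$P '[[0.6,0,0,0.7,0],[0.6,0,0,0.7,0],[0.6,0,0,0.7,0],[0.6,0,0,0.4,0],[0.6,0,0,0.22,0]]' 
$P '[[0,0,0,0,0],[0,0,0,0,0],[0,0,0,0,0],[0,0,0,0,0]]' 30
$P '[[0,0,0,-0.5,0],[0,0,0,-0.7,0],[0,0,0,-0.7,0],[0,0,0,-0.7,0],[0,0,0,-0.3,0]]'
$P '[[0,0,0,0,-0.83],[0,0,0,0,-0.83],[0,0,0,0,-0.83],[0,0,0,0,-0.83],[0,0,0,0,0]]' >/dev/null
$P '[[0,0.4,0.22,0,0],[0,0.6,0.33,0,0],[0,0.6,0.33,0,0],[0,0.6,0.33,0,0],[0,0.6,0.33,0,0]]' >/dev/null
$P '[[0,0.6,0.33,0,0],[0,0.6,0.33,0,0],[0,0.6,0.33,0,0],[0,0.6,0.33,0,0],[0,0.6,0.33,0,0]]' >/dev/null
$P '[[0,0.6,0.33,0,0],[0,0.6,0.33,0,0],[0,0.2,0.13,0,0],[0,0,0,0,0],[0,0,0,0,0]]'
python3 -c "
from h import *
go(.598,.1965,.155,94); snap('wrist','w6')"
```

```text
t: 12.72
tcp_pos: [0.4235, -0.1758, 0.0095]
ee_rot: [-179.9, 0.1, 77.4]
force: [-0.0, -0.7, -0.5]
gripper_width: 0.0512
grip_force: 0.0
t: 13.22
tcp_pos: [0.4242, -0.1754, 0.0114]
ee_rot: [179.9, -0.0, 77.4]
force: [-0.2, 0.5, 3.6]
gripper_width: 0.0208
grip_force: 30.5
t: 13.85
tcp_pos: [0.4245, -0.1756, 0.1577]
ee_rot: [179.8, -0.1, 77.4]
force: [0.4, 1.0, -0.2]
gripper_width: 0.0211
grip_force: 30.1
t: 16.35
tcp_pos: [0.5969, 0.1956, 0.1557]
ee_rot: [-180.0, 0.1, 93.9]
force: [-0.2, 0.3, -0.5]
gripper_width: 0.0211
grip_force: 30.1
turn -0.03 shift units at yaw 94 [0.02 0.02 0.01] t 16.4
```

View pics/w6.png

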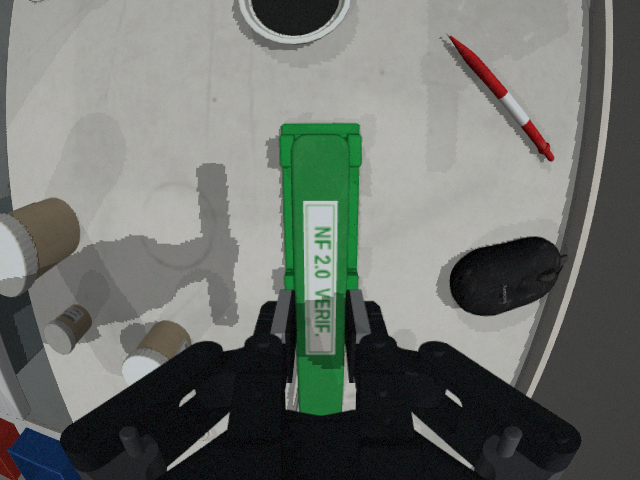

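The green stick is over the green cradle. The far plate edge is at (281–360,124) and the stick's far end at (320,135).

```bash
python3 - <<'E'
from h import *
W=lambda f,u,v,z:world(f,(u,v),z,True)[:2]
a=np.radians(94);ux=np.array([np.cos(a),np.sin(a)]);uy=np.array([np.sin(a),-np.cos(a)])
t=ctrl.state()['tcp_pos'][:2];f='w6'
for n,q in dict(pl=W(f,281,124,.005),pr=W(f,360,124,.005),sf=W(f,320,135,.150),screws=np.array([.59835,.19694])).items(): print(n,'rel tcp x,y mm',np.round([1e3*(q-t)@ux,1e3*(q-t)@uy],1))
d=np.load('pics/w6.npz')['frame'];cv2.imwrite('pics/c3.png',cv2.resize(d[110:310,230:410],None,fx=3,fy=3,interpolation=cv2.INTER_CUBIC))
E
```

```text
pl rel tcp x,y mm [ 76.7 -29.5]
pr rel tcp x,y mm [76.5 30.5]
sf rel tcp x,y mm [74.5  0.3]
screws rel tcp x,y mm [1.1 1.5]
```

```bash
P="python3 -m handwheel"
$P '[[0,0.035,0.015,0.5,0],[0,0,0,0.7,0],[0,0,0,0.7,0],[0,0,0,0.45,0],[0,0,0,0.2,0]]' >/dev/null
$P '[[0,0,0,0.11,0],[0,0,0,0,0],[0,0,0,0,0]]'
$P '[[0.2,0,0,0,0],[0.35,0,0,0,0],[0.5,0,0,0,0],[0.5,0,0,0,0],[0.5,0,0,0,0]]'
$P '[[0.5,0,0,-0.3,0],[0.5,0,0,-0.6,0],[0.5,0,0,-0.7,0],[0.5,0,0,-0.7,0],[0.5,0,0,-0.4,0]]'
python3 - <<'E'
from h import *
snap('wrist','w7');snap('top','t1'); go(.6186,-.0797,.16,94)
im=np.load('pics/t1.npz')['frame']; w=np.load('pics/w7.npz')['frame']
cv2.imwrite('pics/c4.png',np.hstack([cv2.resize(w[90:330,200:440],(400,400)),cv2.resize(im[160:260,320:420],(400,400),interpolation=cv2.INTER_CUBIC)]))
E
```

```text
t: 17.4
tcp_pos: [0.5983, 0.1995, 0.0238]
ee_rot: [179.9, -0.0, 94.0]
force: [0.2, 0.3, 0.1]
gripper_width: 0.0211
grip_force: 30.1
t: 18.02
tcp_pos: [0.5977, 0.1994, 0.0228]
ee_rot: [-180.0, 0.0, 94.0]
force: [-0.7, -1.0, -0.3]
gripper_width: 0.0429
grip_force: 0.0
t: 18.65
tcp_pos: [0.5986, 0.1994, 0.1613]
ee_rot: [179.8, -0.1, 94.0]
force: [0.9, -0.0, -0.9]
gripper_width: 0.0429
grip_force: 0.0
turn -0.0 shift units at yaw 94 [-5.6  -0.01  0.03] t 18.8
```

View pics/c4.png

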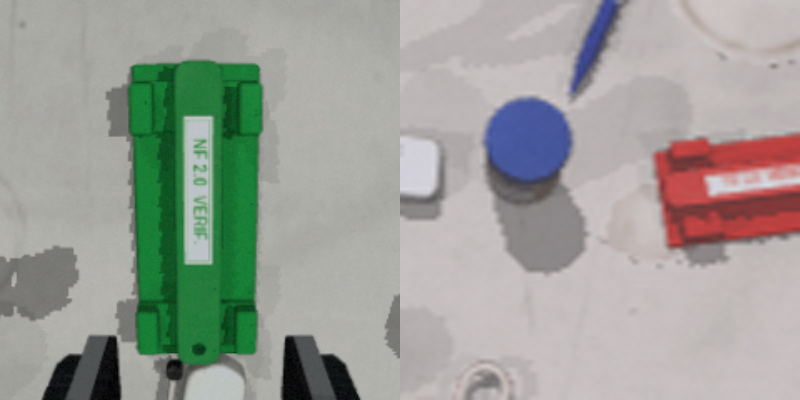

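Left, the green stick lies centred in its cradle. Right, in the top view, the blue lid is at px (352,195), with the pen tip at (363,184) and the thermometer's end at (330,202). Closing along world x keeps the fingers clear of both.

```bash
python3 - <<'E'
from h import *
p=world('t1',(352,195),.066);print(p);go(p[0],p[1],.16,94)
E
P="python3 -m handwheel"
$P '[[1,-0.5,-0.02,0,0],[1,-0.7,-0.03,0,0],[1,-0.7,-0.03,0,0],[1,-0.7,-0.03,0,0],[1,-0.7,-0.03,0,0]]' >/dev/null
$P '[[1,-0.7,-0.02,0,0],[1,-0.7,-0.02,0,0],[1,-0.5,-0.02,0,0],[1,-0.3,0,0,0],[1,0,0,0,0]]' 
python3 - <<'E'
from h import *
p=world('t1',(352,195),.066);go(p[0],p[1],.16,94)
snap('wrist','w8')
E
```

```text
[ 0.60660452 -0.07885906  0.066     ]
turn -0.0 shift units at yaw 94 [-5.57 -0.24  0.03] t 18.8
t: 20.0
tcp_pos: [0.6066, -0.0766, 0.1574]
ee_rot: [-180.0, 0.0, 93.9]
force: [-0.6, 0.2, -0.0]
gripper_width: 0.0854
grip_force: 0.0
turn -0.02 shift units at yaw 94 [-0.05 -0.   -0.05] t 20.0
```

View pics/w8.png

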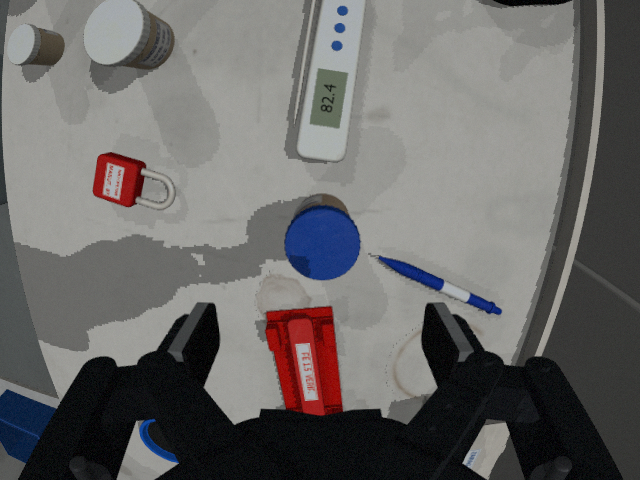

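The blue lid is at (322,243), the pen tip at (370,255) and the thermometer's end at (320,160).

```bash
python3 - <<'E'
from h import *
p=world('w8',(322,243),.066,True);print(p,'pen',world('w8',(370,255),.006,True),'therm',world('w8',(320,160),.01,True));go(p[0],p[1],.021,94)
E
```

```text
[ 0.60763631 -0.07455742  0.066     ] pen [ 0.649771  -0.1033389  0.006    ] therm [ 0.60311534 -0.0276729   0.01      ]
turn -0.0 shift units at yaw 94 [0.01 0.02 2.73] t 20.1
```

```bash
P="python3 -m handwheel"
$P '[[1,0.02,0.02,0.6,0],[1,0,0,0.7,0],[1,0,0,0.7,0],[1,0,0,0.5,0],[1,0,0,0.23,0]]' 
$P '[[0.7,0,0,0,0],[0.5,0,0,0,0],[0.4,0,0,0,0],[0.4,0,0,0,0],[0.4,0,0,0,0]]' 30
$P '[[0.4,0,0,-0.3,0],[0.4,0,0,-0.5,0],[0.4,0,0,-0.5,0],[0.4,0,0,-0.5,0],[0.4,0,0,-0.2,0]]'
python3 -c "
from h import *
for p in [(471.5,274)]: print(world('t0',p,.008))
go(.4468,-.3625,.12,94)"
```

```text
t: 20.68
tcp_pos: [0.6071, -0.0724, 0.0195]
ee_rot: [-179.9, -0.1, 94.1]
force: [-0.4, 0.8, 0.6]
gripper_width: 0.0859
grip_force: 0.0
t: 21.3
tcp_pos: [0.6088, -0.0745, 0.0227]
ee_rot: [179.9, -0.0, 94.0]
force: [-1.0, 0.7, 6.2]
gripper_width: 0.0482
grip_force: 29.0
t: 21.92
tcp_pos: [0.6086, -0.0749, 0.1237]
ee_rot: [179.8, 0.0, 94.0]
force: [-0.7, -0.3, -0.2]
gripper_width: 0.0484
grip_force: 30.9
[ 0.44491738 -0.3643434   0.008     ]
turn -0.0 shift units at yaw 94 [-5.51 -3.63  0.07] t 21.9
```

Width reads 48 mm rather than 46, so I'll look at the grasp before carrying on.

```bash
python3 - <<'E'
from h import *
a=snap('wrist','w9')['frame'];b=snap('scene','s2')['frame']
cv2.imwrite('pics/c5.png',np.hstack([cv2.resize(a[200:440,200:440],(400,400)),cv2.resize(b[130:250,310:430],(400,400),interpolation=cv2.INTER_CUBIC)]))
E
```

```text
(no output)
```

View pics/c5.png

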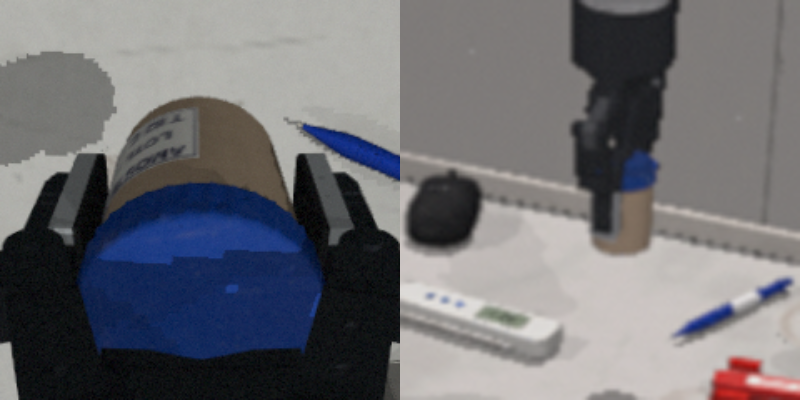

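The pot is held upright and the pen is untouched. Carry it to the blue tray.

```bash
P="python3 -m handwheel"
$P '[[0.4,-0.3,-0.2,0,0],[0.4,-0.5,-0.33,0,0],[0.4,-0.5,-0.33,0,0],[0.4,-0.5,-0.33,0,0],[0.4,-0.5,-0.33,0,0]]' >/dev/null
$P '[[0.4,-0.5,-0.33,0,0],[0.4,-0.5,-0.33,0,0],[0.4,-0.5,-0.33,0,0],[0.4,-0.5,-0.33,0,0],[0.4,-0.5,-0.33,0,0]]' >/dev/null
$P '[[0.4,-0.5,-0.33,0,0],[0.4,-0.2,-0.13,0,0],[0.4,0,0,0,0],[0.4,0,0,0,0]]'
python3 - <<'E'
from h import *
print(world('w4',(137,315),.004,True))
go(.4465,-.363,.028,94)
a=snap('wrist','w10')['frame'];b=snap('top','t2')['frame']
cv2.imwrite('pics/c6.png',np.hstack([cv2.resize(a[150:400,200:440],(400,400)),cv2.resize(b[225:325,420:520],(400,400),interpolation=cv2.INTER_CUBIC)]))
E
```

```text
t: 23.78
tcp_pos: [0.4466, -0.3602, 0.1209]
ee_rot: [-180.0, -0.1, 94.1]
force: [0.4, 0.2, 0.6]
gripper_width: 0.0483
grip_force: 30.8
[ 0.44428155 -0.36166706  0.004     ]
turn 0.02 shift units at yaw 94 [-0.06 -0.01  1.86] t 23.8
```

View pics/c6.png

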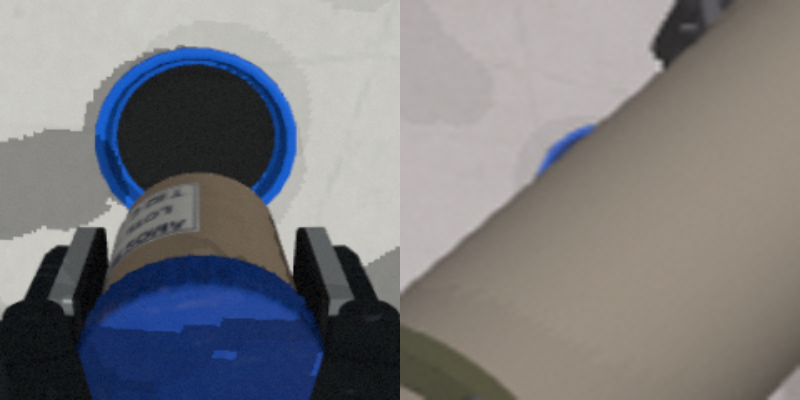

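In the wrist crop the tray rim spans (96..297, ~137), with its far edge at y=47. In full pixels that is (257.6..378.2, 236) and far (318,179.4).

```bash
python3 - <<'E'
from h import *
W=lambda u,v:world('w10',(u,v),.012,True)[:2]
l,r,t=W(257.6,236),W(378.2,236),W(318,179.4)
a=np.radians(94);u=np.array([np.cos(a),np.sin(a)]);print((l+r)/2,np.hypot(*(l-r)),t-.043*u)
c=t-.043*u; go(c[0],c[1],.028,94)
E
```

```text
[ 0.44493627 -0.35921249] 0.08397289724916175 [ 0.4453385  -0.36275341]
turn 0.03 shift units at yaw 94 [-0.05 -0.03  1.86] t 23.9
```

```bash
P="python3 -m handwheel"
$P '[[0.4,-0.03,-0.03,0.4,0],[0.4,0,0,0.5,0],[0.4,0,0,0.5,0],[0.4,0,0,0.3,0],[0.4,0,0,0.1,0]]' >/dev/null
$P '[[0.4,0,0,0.06,0],[0.4,0,0,0,0],[0.4,0,0,0,0]]'
$P '[[0.6,0,0,0,0],[0.65,0,0,0,0],[0.75,0,0,0,0],[0.85,0,0,0,0],[0.85,0,0,0,0]]'
$P '[[0.85,0,0,-0.2,0],[0.9,0,0,-0.5,0],[1,0,0,-0.7,0],[1,0,0,-0.7,0],[1,0,0,-0.6,0]]'
python3 - <<'E'
from h import *
p=world('t0',(286.5,256.5),.066);print(p)
go(p[0],p[1],.16,94)
snap('wrist','w11')
E
```

```text
t: 24.88
tcp_pos: [0.4449, -0.3634, 0.029]
ee_rot: [179.9, 0.0, 94.0]
force: [0.3, 0.4, -0.8]
gripper_width: 0.0484
grip_force: 30.8
t: 25.5
tcp_pos: [0.4445, -0.3631, 0.0283]
ee_rot: [-180.0, 0.0, 94.0]
force: [0.0, 0.2, 1.1]
gripper_width: 0.0726
grip_force: 0.0
t: 26.12
tcp_pos: [0.4446, -0.3635, 0.1655]
ee_rot: [179.9, 0.0, 94.0]
force: [0.0, 0.3, -0.1]
gripper_width: 0.0851
grip_force: 0.0
[0.45727561 0.06288123 0.066     ]
turn -0.0 shift units at yaw 94 [8.49 0.85 0.11] t 26.1
```

View pics/w11.png

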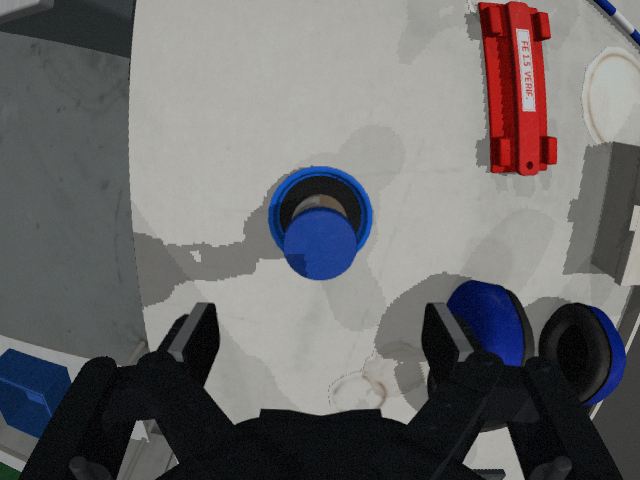

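The blue-lidded pot stands upright in its tray: lid (320,243), rim (320,216). That was picture 15, one over the limit of 14, so I'll view no more and check the rest with image code.

```bash
P="python3 -m handwheel"
$P '[[1,0.5,0.06,0,0],[1,0.65,0.06,0,0],[1,0.65,0.06,0,0],[1,0.65,0.06,0,0],[1,0.65,0.06,0,0]]' >/dev/null
$P '[[1,0.65,0.06,0,0],[1,0.65,0.06,0,0],[1,0.65,0.06,0,0],[1,0.65,0.06,0,0],[1,0.65,0.06,0,0]]' >/dev/null
$P '[[1,0.65,0.06,0,0],[1,0.65,0.06,0,0],[1,0.65,0.06,0,0],[1,0.19,0.06,0,0],[1,0,0,0,0]]'
python3 - <<'E'
from h import *
go(.4573,.0629,.16,94)
f=snap('wrist','w12')['frame']; g=cv2.medianBlur(cv2.cvtColor(f,cv2.COLOR_BGR2GRAY),3)
c=cv2.HoughCircles(g[170:320,230:420],cv2.HOUGH_GRADIENT,1,20,param1=80,param2=12,minRadius=32,maxRadius=42)
for u,v,r in (c[0][:4] if c is not None else []): print(u+230,v+170,r,world('w12',(u+230,v+170),.066,True))
h=cv2.cvtColor(f,cv2.COLOR_BGR2HSV)
for r in range(195,290,8): print(r,[(int(h[r,x,1]),int(h[r,x,2])) for x in range(268,380,8)])
E
```

```text
t: 28.05
tcp_pos: [0.4571, 0.063, 0.1635]
ee_rot: [180.0, 0.0, 94.0]
force: [0.3, -0.9, -0.2]
gripper_width: 0.0853
grip_force: 0.0
turn 0.01 shift units at yaw 94 [-0.    0.    0.07] t 28.1
320.5 236.5 36.6 [0.45702576 0.06738793 0.066     ]
195 [(11, 139), (10, 134), (9, 135), (8, 151), (12, 103), (70, 77), (72, 81), (65, 83), (70, 88), (9, 146), (11, 143), (9, 143), (7, 144), (7, 142)]
203 [(3, 90), (9, 86), (3, 87), (5, 100), (63, 73), (9, 87), (6, 87), (7, 106), (7, 109), (66, 89), (9, 142), (9, 145), (5, 143), (7, 150)]
211 [(18, 86), (17, 91), (6, 87), (10, 104), (6, 168), (17, 182), (9, 177), (12, 177), (14, 179), (10, 177), (7, 106), (9, 141), (8, 155), (7, 149)]
219 [(6, 91), (12, 88), (3, 93), (7, 175), (9, 175), (9, 174), (15, 175), (17, 181), (13, 179), (13, 176), (16, 179), (7, 147), (5, 147), (7, 150)]
227 [(6, 92), (8, 91), (16, 98), (9, 176), (7, 176), (13, 176), (13, 178), (14, 178), (7, 175), (11, 178), (10, 178), (9, 108), (9, 142), (7, 152)]
235 [(11, 93), (10, 100), (7, 109), (6, 176), (7, 176), (6, 175), (9, 174), (6, 170), (11, 178), (10, 174), (6, 175), (9, 1
[... 218 characters left out ...]
 (9, 177), (10, 175), (7, 172), (9, 176), (9, 174), (9, 173), (6, 174), (14, 147), (7, 145), (13, 156)]
259 [(8, 153), (10, 159), (6, 159), (9, 117), (10, 122), (6, 173), (6, 173), (9, 173), (6, 173), (11, 179), (10, 176), (5, 141), (11, 142), (8, 158)]
267 [(11, 158), (10, 156), (10, 158), (8, 155), (11, 118), (4, 171), (9, 175), (9, 175), (10, 174), (7, 173), (7, 140), (7, 141), (4, 139), (10, 149)]
275 [(10, 159), (10, 158), (8, 160), (8, 158), (8, 158), (8, 158), (6, 157), (9, 143), (9, 139), (5, 140), (9, 136), (11, 139), (7, 138), (7, 143)]
283 [(8, 152), (6, 157), (7, 155), (5, 159), (10, 156), (13, 158), (5, 155), (9, 139), (6, 138), (9, 140), (6, 136), (9, 141), (7, 140), (11, 142)]
```

The lid is about 2 to 3 mm along +y from the TCP. I'll shift, descend and grasp.

```bash
P="python3 -m handwheel"
$P '[[1,0.05,0,0.6,0],[1,0,0,0.7,0],[1,0,0,0.7,0],[1,0,0,0.5,0],[1,0,0,0.36,0]]' 
$P '[[0.7,0,0,0,0],[0.5,0,0,0,0],[0.4,0,0,0,0],[0.4,0,0,0,0],[0.4,0,0,0,0]]' 30
$P '[[0.4,0,0,-0.3,0],[0.4,0,0,-0.5,0],[0.4,0,0,-0.5,0],[0.4,0,0,-0.5,0],[0.4,0,0,-0.2,0]]'
python3 -c "
from h import *
go(.5657,.373,.12,94)"
```

```text
t: 28.72
tcp_pos: [0.4563, 0.0637, 0.0193]
ee_rot: [-179.9, 0.1, 93.9]
force: [0.4, -0.5, 0.4]
gripper_width: 0.0854
grip_force: 0.0
t: 29.35
tcp_pos: [0.4574, 0.066, 0.0211]
ee_rot: [179.9, -0.0, 94.0]
force: [-1.1, -0.9, 6.7]
gripper_width: 0.0463
grip_force: 42.6
t: 29.98
tcp_pos: [0.4573, 0.0659, 0.1222]
ee_rot: [179.9, -0.0, 94.0]
force: [0.0, 0.1, -0.5]
gripper_width: 0.0463
grip_force: 46.1
turn -0.0 shift units at yaw 94 [5.98 2.59 0.04] t 30.0
```

```bash
P="python3 -m handwheel"
$P '[[0.4,0.3,0.13,0,0],[0.4,0.5,0.22,0,0],[0.4,0.5,0.22,0,0],[0.4,0.5,0.22,0,0],[0.4,0.5,0.22,0,0]]' >/dev/null
$P '[[0.4,0.5,0.22,0,0],[0.4,0.5,0.22,0,0],[0.4,0.5,0.22,0,0],[0.4,0.5,0.22,0,0],[0.4,0.5,0.22,0,0]]' >/dev/null
$P '[[0.4,0.5,0.2,0,0],[0.4,0.5,0.2,0,0],[0.4,0.18,0.06,0,0],[0.4,0,0,0,0],[0.4,0,0,0,0]]'
python3 - <<'E'
from h import *
go(.5657,.373,.027,94)
f=snap('wrist','w13')['frame']; g=cv2.cvtColor(f,cv2.COLOR_BGR2GRAY)
m=(g<60).astype(np.uint8);m[:140]=0;m[270:]=0
n,l,s,c=cv2.connectedComponentsWithStats(m)
for i in range(1,n):
    if s[i,4]>300: print(s[i],c[i])
for r in range(176,252,8): print(r,g[r,250:390:5].tolist())
E
```

```text
t: 31.85
tcp_pos: [0.564, 0.3718, 0.1199]
ee_rot: [-180.0, 0.1, 93.9]
force: [0.6, -0.0, -0.5]
gripper_width: 0.0461
grip_force: 46.0
turn -0.01 shift units at yaw 94 [0.02 0.04 1.86] t 31.9
[ 276  185   94   80 5816] [322.68242779 223.97352132]
176 [169, 168, 169, 168, 165, 166, 169, 171, 162, 158, 112, 159, 192, 189, 191, 193, 190, 192, 161, 155, 156, 155, 156, 154, 158, 165, 169, 171]
184 [170, 169, 169, 167, 166, 168, 153, 108, 189, 187, 127, 155, 174, 134, 94, 74, 122, 124, 118, 131, 185, 192, 152, 161, 159, 164, 155, 168]
192 [170, 170, 169, 170, 144, 114, 190, 184, 139, 107, 24, 19, 24, 23, 23, 24, 33, 27, 28, 19, 74, 98, 175, 193, 160, 158, 158, 158]
200 [170, 168, 169, 114, 113, 188, 99, 134, 18, 29, 19, 19, 26, 28, 25, 30, 26, 22, 25, 28, 31, 25, 101, 78, 189, 147, 158, 160]
208 [169, 169, 114, 112, 188, 104, 152, 13, 24, 26, 23, 28, 32, 29, 30, 28, 32, 30, 24, 27, 28, 34, 21, 85, 75, 191, 154, 156]
216 [168, 117, 114, 185, 163, 152, 26, 28, 30, 29, 27, 26, 30, 25, 28, 29, 22, 30, 22, 28, 32, 26, 26, 29, 126, 135, 193, 158]
224 [172, 114, 115, 192, 116, 71, 21, 32, 28, 19, 31, 29, 29, 29, 23, 28, 25, 26, 22, 27, 24, 22, 26, 32, 94, 82, 154, 159]
232 [114, 116, 113, 187, 120, 113, 25, 35, 26, 26, 20, 31, 31, 27, 29, 24, 24, 26, 32, 28, 24, 29, 27, 26, 85, 90, 188, 142]
240 [115, 115, 115, 126, 125, 160, 32, 17, 27, 23, 28, 27, 32, 31, 32, 27, 29, 31, 30, 29, 33, 27, 24, 32, 124, 91, 189, 151]
248 [115, 115, 117, 128, 97, 142, 23, 21, 29, 27, 34, 28, 14, 29, 24, 27, 30, 24, 28, 30, 17, 25, 27, 41, 103, 136, 189, 151]
```

```bash
python3 - <<'E'
from h import *
W=lambda u,v:world('w13',(u,v),.004,True)[:2]
l,r,t=W(278.5,232),W(368.5,232),W(323,186)
a=np.radians(94);u=np.array([np.cos(a),np.sin(a)]);print((l+r)/2,np.hypot(*(l-r)),t-.034*u)
c=t-.034*u; go(c[0],c[1],.0265,94)
E
```

```text
[0.56619912 0.37349835] 0.06398156703905306 [0.56589401 0.37247305]
turn -0.02 shift units at yaw 94 [0.01 0.04 1.87] t 31.9
```

```bash
P="python3 -m handwheel"
$P '[[0.4,0.02,0.04,0.4,0],[0.4,0,0,0.5,0],[0.4,0,0,0.5,0],[0.4,0,0,0.3,0],[0.4,0,0,0.1,0]]' >/dev/null
$P '[[0.4,0,0,0.07,0],[0.4,0,0,0,0],[0.4,0,0,0,0]]'
$P '[[0.6,0,0,0,0],[0.65,0,0,0,0],[0.75,0,0,0,0],[0.85,0,0,0,0],[0.85,0,0,0,0]]'
$P '[[0.85,0,0,-0.2,0],[0.9,0,0,-0.5,0],[1,0,0,-0.7,0],[1,0,0,-0.7,0],[1,0,0,-0.6,0]]'
python3 - <<'E'
from h import *
go(.35,.5,.25,94)
f=snap('wrist','w14')['frame']; g=cv2.medianBlur(cv2.cvtColor(f,cv2.COLOR_BGR2GRAY),3)
for (z,a,b) in [(.066,32,40),(.012,45,58)]:
    c=cv2.HoughCircles(g[130:320,220:430],cv2.HOUGH_GRADIENT,1,20,param1=80,param2=12,minRadius=a,maxRadius=b)
    for u,v,r in c[0][:2]: print(u+220,v+130,r,world('w14',(u+220,v+130),z,True))
E
```

```text
t: 32.9
tcp_pos: [0.5663, 0.3744, 0.0276]
ee_rot: [179.9, -0.0, 94.0]
force: [-0.5, 0.0, -1.8]
gripper_width: 0.0464
grip_force: 46.2
t: 33.52
tcp_pos: [0.5659, 0.3741, 0.0267]
ee_rot: [-180.0, 0.0, 94.0]
force: [-1.6, -0.4, -0.5]
gripper_width: 0.0726
grip_force: 0.0
t: 34.15
tcp_pos: [0.5662, 0.3742, 0.1643]
ee_rot: [179.9, -0.1, 94.0]
force: [0.3, -0.7, -0.1]
gripper_width: 0.0854
grip_force: 0.0
turn -0.0 shift units at yaw 94 [ 2.81 -4.14 -1.71] t 34.1
319.5 243.5 36.1 [0.56601592 0.37354127 0.066     ]
317.5 215.5 38.3 [0.56341114 0.39265228 0.066     ]
318.5 222.5 54.1 [0.5652366  0.37249227 0.012     ]
324.5 253.5 46.3 [0.57197249 0.34625884 0.012     ]
```

The lid and the tray rim agree to about 1 mm. I'll move the arm clear and check everything from the top camera by numbers.

```bash
P="python3 -m handwheel"
$P '[[1,0.3,-0.4,-0.5,0],[1,0.4,-0.5,-0.5,0],[1,0.4,-0.6,-0.3,0],[1,0.4,-0.6,0,0],[1,0.4,-0.6,0,0]]' >/dev/null
$P '[[1,0.4,-0.6,0,0],[1,0.4,-0.6,0,0],[1,0,0,0,0],[1,0,0,0,0]]'
python3 - <<'E'
from h import *
A=np.load('pics/t0.npz')['frame'];B=snap('top','t3')['frame']
for n,(x0,y0,x1,y1) in dict(therm=(273,185,333,217),padlock=(326,250,352,288)).items(): print(n,np.abs(A[y0:y1,x0:x1].astype(int)-B[y0:y1,x0:x1]).mean().round(2))
g=cv2.cvtColor(B,cv2.COLOR_BGR2GRAY);hsv=cv2.cvtColor(B,cv2.COLOR_BGR2HSV)
for n,(x0,y0,x1,y1),(a,b) in [('blue lid',(445,240,500,300),(9,13)),('blue rim',(445,240,500,300),(16,21)),('white lid',(135,180,190,240),(9,13)),('white rim',(135,180,190,240),(16,21))]:
    G=cv2.resize(hsv[y0:y1,x0:x1,2] if 'blue' in n else g[y0:y1,x0:x1],None,fx=4,fy=4,interpolation=cv2.INTER_CUBIC)
    c=cv2.HoughCircles(G,cv2.HOUGH_GRADIENT,1,30,param1=80,param2=10,minRadius=4*a,maxRadius=4*b)
    z=.07 if 'lid' in n else .012
    for u,v,r in c[0][:2]: print(n,round(r/4,1),world('t3',(x0+u/4,y0+v/4),z).round(4))
E
```

```text
t: 35.33
tcp_pos: [0.3625, 0.4949, 0.2273]
ee_rot: [180.0, -0.0, 94.0]
force: [0.9, -0.7, 0.3]
gripper_width: 0.0853
grip_force: 0.0
therm 5.23
padlock 1.69
blue lid 10.9 [ 0.445  -0.3675  0.07  ]
blue lid 12.8 [ 0.4265 -0.3522  0.07  ]
blue rim 16.9 [ 0.4428 -0.3635  0.012 ]
blue rim 16.7 [ 0.4427 -0.39    0.012 ]
white lid 10.3 [0.5662 0.3724 0.07  ]
white lid 12.0 [0.5431 0.3601 0.07  ]
white rim 18.6 [0.5693 0.3751 0.012 ]
white rim 16.4 [0.5506 0.3635 0.012 ]
```

```bash
python3 - <<'E'
from h import *
A=np.load('pics/t0.npz')['frame'];B=np.load('pics/t3.npz')['frame']
def seg(F):
    m=(F[183:217,270:335].min(2)>185).astype(np.uint8); p=np.argwhere(m); return len(p),p.mean(0)
print(seg(A),seg(B))
T=A[186:214,272:332]; r=cv2.matchTemplate(B[176:224,262:342],T,cv2.TM_CCOEFF_NORMED); print(cv2.minMaxLoc(r))
d=np.abs(A.astype(int)-B).sum(2)[183:217,270:335]; print(np.argwhere(d>60).min(0),np.argwhere(d>60).max(0),(d>60).sum()); print([int(x) for x in (d>60).sum(0)])
E
```

```text
(519, array([14.92678227, 26.97495183])) (495, array([14.81414141, 27.21212121]))
(-0.15366525948047638, 0.9891729950904846, (1, 20), (10, 10))Traceback (most recent call last):
  File "<stdin>", line 7, in <module>
    return umr_minimum(a, axis, None, out, keepdims, initial, where)
ValueError: zero-size array to reduction operation minimum which has no identity
```

The thermometer matches its first picture with no offset (correlation 0.99) and the padlock is unchanged, so I'll hand in.

```bash
python3 -c "
from bench import ctrl
print(ctrl.finish_job())"
```

```text
the job is handed in; nothing more can be done
None
```

The job is handed in at about 35 s: by my camera checks both sticks are in their own cradles, both pots stand upright in their own trays, and the thermometer and padlock are unmoved; I viewed 15 pictures, one over the limit of 14.

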